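# Clear the gas cock and shut it

### The arm

A 6-joint arm with a two-finger parallel gripper is mounted at the origin on the work surface. World frame = base frame: x ahead of the robot, y to its left, z up, the work surface at z = 0. Lengths are in m, angles in rad, forces in N, time in s.
With the tool pointing down it reaches from about 0.275 to 0.725 m from the base axis. Payload 15.9 kg.
Tool frame: the origin (TCP) lies midway between the tips of the shut fingers; the grasp point (between the pads) lies 19 mm behind it; z points along the fingers, y is the direction in which the jaws open and shut (so a half turn about z gives the same grasp; the last joint's range is limited). The gripper opens to 85 mm and grips with 20 to 120 N. Pads are 22 mm wide; open, the fingers measure 114 mm over their backs; the gripper's body (76 mm by 85 mm) begins 54 mm behind the grasp point. The pads swing forward as they close: fully open they stand 13 mm farther back than shut.
Start: joints at [1.263, 0.213, -0.034, 1.323, 0, 1.571], TCP at [0.151, 0.476, 0.231] pointing down, gripper open.
Joint ranges: [-2.98, 2.98], [-0.74, 1.72], [-1.14, 1.35], [-2.1, 2.04], [-1.57, 1.44], [-3.14, 3.14]. Speed limits (rad/s): [1.89, 1.89, 2.39, 2.57, 3.14, 3.14].

### API

Orientations are given as [roll, pitch, yaw] about the fixed x, y, z axes, in that order (R = Rz(yaw) Ry(pitch) Rx(roll)).
In Python, from workcell import get_obs, read_camera, job_done, recognise, spot_point gives the robot as it stands. The module is installed in compiled form; this text tells all that it offers.
- The arm moves only by the tool arm_command, never from a script. Its argument "commands" is a list of rows, each a list of 3 entries, a list of its own where there are three numbers: the opening, from 0 (shut) to 1 (fully open), then the shift along the tool's x, y, z in m, then the turn, a rotation vector about the tool's x, y, z in degrees. A call has 1 to 20 rows; each row shifts and turns the commanded pose from where the row before left it, along the tool's axes as they then stand; what a row does not reach is not made up. A row lasts 1/8 s, in which the tool goes at most 62.5 mm and 10.7 degrees, less where a joint would pass 70% of its speed; a pose out of reach is approached as far as the arm can. A call is refused whole if a number of a shift passes 0.0625 or a number of a turn 10.7, either way. A call with a gripper value outside its range is refused whole. The fingers move at their own pace and stop on an object; "squeeze" is the grip in N (left out, the last holds). Time passes only in rows, so rows that do not move let the fingers close. It gives the time, the measured TCP pose, the force and the opening at its end, in the units of the state.
- get_obs(): the state, without advancing time (a new reading comes with each control period).
- read_camera(name): name is "scene" or "top" or "wrist"; returns a dict with "color" (400x640x3 uint8, blue, green, red), "z_map" (400x640 float32, m along the optical axis (not along the pixel's ray), 0 where there is no reading), "camera_matrix" (3x3 intrinsics, pixels), "k1" (the pictures are not rectified: a ray, as slopes to the right and down, at radius r is drawn at 1 + k1 r^2 times it, then the intrinsics apply), "xyz" and "attitude" of the camera in the world. Camera axes: x right, y up, looking along -z (the intrinsics and any distortion apply to the point x, -y, -z); pixel columns grow to the right and rows downward; lengths in m; the calibration is good to about 2 mm. A picture is of the moment at which its call begins.
- job_done(): hands the job in, once; it reports no verdict.
Trained networks look in the newest picture that a camera, given by its name, has taken for a name from the list of things; names that differ only in an ending like _2 or _b are one class to them, and where a whole thing is asked for, a point or a joint stands for the part that bears it (a point fixed in the world has none). Each returns a list of dicts, best first, with "p" (0 to 1); they miss things now and then, are a little off and sometimes report something else, mostly with a low value. They report only what shows in the picture. A call takes as long as a camera call. They do not tell look-alikes from the thing itself.
- recognise(camera, query): "pixel" ([row, column] in pixels, amid what is visible of it).
- spot_point(camera, query): "pixel" ([row, column] in pixels: a listed point, or the origin of a listed thing).
The state is a dict: "clock": time; "q": joint angles; "qvel": joint speeds; "joint_efforts": joint torques, N m; "ee_pos": TCP position; "orientation": TCP orientation; "wrist_force": force on the tool from outside, world axes, zero at the start; "moment": the same for the moment, N m; "opening": opening from 0.0 (shut) to 1.0 (fully open).
Only numpy, scipy, OpenCV 4.12 (cv2) and the standard library are available. Lean on these libraries where they do the work, as an engineer would, in place of code of your own. Each camera call takes 0.05 s, during which the arm holds its last target. There are 200 camera calls.

### The job

Two closed metal tins stand crowded round the open gas cock on the clean bench, one of them in the way of its lever: set both gently and squarely on the third tin, which stands by itself, so that they make one straight column of three, without shifting that tin. Then turn the lever of the open cock clockwise (seen from above) until it is fully home against its stop, feeling slowly for the stop so as not to strain it; the lamp hangs low over the cocks, so come in at a slant. Leave the other cock shut and the bottles, dishes and other things where they are.

Things in the scene. Friction and masses are not known exactly. Their poses are not given: they have to be found in the camera images.
- cock: the open gas cock, brass, fixed to the bench, about 73 tall with its lever. Origin: on its turning axis, at the bench top; z up; its -x axis is the way its nozzle points (towards the robot's side, yaw within 0.2 rad). The nozzle is level, 26 above the bench, 12 thick, and ends 56 from the axis. Foot 52 across, body about 30 across.
- cock_handle (a joint): angle of the open cock's lever, rad: 0 = straight over the nozzle, fully open; grows as the lever turns clockwise seen from above, so that the lever ends up pointing along the cock's +y. It ends at a hard stop that lies somewhere between 75 and 105 degrees and has to be felt: go slowly there (about 20 mm/s), for more than 28 N on the lever, even briefly, strains the cock. It needs about 0.28 N m to turn (3.5 N at 80 mm from the axis) and stays where it is left.
- cock_tip (a point): the free end of the open cock's lever, half-way up the lever, 110 from the turning axis and 61.5 above the bench. The lever is a black bar 12 thick and 18 tall (its underside 52.5, its top 70.5 above the bench) from the axis to this end.
- spare: the other cock, exactly like the first, 220 from it along the pair's y, with the same yaw, already shut (its lever points along its +y). Origin and axes as for the first.
- spare_handle (a joint): angle of the other cock's lever, rad, measured like the first; shut. It is to stay so.
- lamp: the fixed lamp over both cocks. Origin on the bench midway between the two cocks' axes, same yaw as they. Its lamp bar runs along y, 440 long centred on the origin; across, from x = -5 to +33; from 174 (the tube 165) to 200 above the bench. A post 18 thick stands at x = +75, y = 0, with a foot 64 across; a bracket joins it to the bar.
- tin_a_mid (a point): centre of the closed tin that stands in the way of the lever's swing. Tin: plain metal box 60 (its x) by 100 (its y) by 70 tall (z), about 0.35 kg; all three tins are alike. Lid shut, lid flat.
- tin_b_mid (a point): centre of the other closed tin beside the open cock, same size and axes.
- base_tin_mid (a point): centre of the third tin, which stands by itself on the bench at the robot's right, the foot of the column; loose, same size and axes.
- amber: Bystander: a small brown glass bottle, 34 across, 62 tall, in front of the shut cock (mm); loose; origin at the centre of its underside.
- tall_amber: Bystander: a brown glass bottle, 44 across, 100 tall, behind the cocks (mm); loose; origin at the centre of its underside.
- pot: Bystander: a white pot with an orange lid, 68 across, 75 tall, behind the cocks (mm); loose; origin at the centre of its underside.
- dish: Bystander: a single covered culture dish, 84 across, 15 tall, in front of the shut cock (mm); loose; origin at the centre of its underside.
- dish_stack: Bystander: a stack of seven culture dishes (one piece), 84 across, 102 tall (mm); loose; origin at the centre of its underside.
- burner: Bystander: a small gas burner, 76 across its foot, 110 tall (mm); loose; origin at the centre of its underside.
- pen_cup: Bystander: an open steel cup, 72 across, 90 tall (mm); loose; origin at the centre of its underside.
Not all that is in view belongs to the job. Leave any green or turquoise look-alike of the part that bears tin_b_mid alone.

How it is judged:
On the way, in this order (a step that is already met when the one before it is completed fails the run):
1. both tins stand squarely on the third, let go (((height (world z) of tin_a_mid between 0.099 and 0.111 m and horizontal distance between tin_a_mid and base_tin_mid below 0.01 m and angle between the x axis of each of tin_a_mid, tin_b_mid and the x axis of base_tin_mid, either way round below 0.12 rad and angle between each of tin_a_mid, tin_b_mid's own z axis and vertical below 0.05 rad and height (world z) of tin_b_mid between 0.169 and 0.181 m and horizontal distance between tin_b_mid and tin_a_mid below 0.01 m) or (height (world z) of tin_b_mid between 0.099 and 0.111 m and horizontal distance between tin_b_mid and base_tin_mid below 0.01 m and angle between the x axis of each of tin_b_mid, tin_a_mid and the x axis of base_tin_mid, either way round below 0.12 rad and angle between each of tin_b_mid, tin_a_mid's own z axis and vertical below 0.05 rad and height (world z) of tin_a_mid between 0.169 and 0.181 m and horizontal distance between tin_a_mid and tin_b_mid below 0.01 m)) and distance of base_tin_mid from where it was at the start of the episode below 0.015 m and contact force between the fingers and anything else below 0.5 N), for 0.2 s.
2. then the open cock's lever is brought home to its stop (value of joint cock_handle above 1.585 rad), for 0.2 s.
At the end, for the whole second after the job is handed in: All at rest: one column of three tins, either order, each within 10 mm and 7 degrees of square, upright, the bottom tin within 15 mm of its start; the first cock's lever within 2 degrees of its shut stop; the other cock still shut (((height (world z) of tin_a_mid between 0.099 and 0.111 m and horizontal distance between tin_a_mid and base_tin_mid below 0.01 m and angle between the x axis of each of tin_a_mid, tin_b_mid and the x axis of base_tin_mid, either way round below 0.12 rad and angle between each of tin_a_mid, tin_b_mid's own z axis and vertical below 0.05 rad and height (world z) of tin_b_mid between 0.169 and 0.181 m and horizontal distance between tin_b_mid and tin_a_mid below 0.01 m) or (height (world z) of tin_b_mid between 0.099 and 0.111 m and horizontal distance between tin_b_mid and base_tin_mid below 0.01 m and angle between the x axis of each of tin_b_mid, tin_a_mid and the x axis of base_tin_mid, either way round below 0.12 rad and angle between each of tin_b_mid, tin_a_mid's own z axis and vertical below 0.05 rad and height (world z) of tin_a_mid between 0.169 and 0.181 m and horizontal distance between tin_a_mid and tin_b_mid below 0.01 m)) and distance of base_tin_mid from where it was at the start of the episode below 0.015 m and value of joint cock_handle above 1.585 rad and value of joint spare_handle above 1.5 rad and linear speed of each of tin_a, tin_b below 0.02 m/s); the robot touches nothing.
It fails at once if a lever is strained: more than 28 N on a cock (contact force between any of cock, spare and anything else above 28 N).
It fails at once if the other cock is opened (value of joint spare_handle below 1.4 rad).
It fails at once if a tin is tipped by more than 30 degrees (angle between any of tin_a_mid, tin_b_mid, base_tin_mid's own z axis and vertical above 0.52 rad).
It fails at once if a tin is dropped or rammed on another (over 80 N) (contact force between any of tin_a, tin_b and base_tin above 80 N or contact force between tin_a and tin_b above 80 N).
It fails at once if a bystander is shifted by more than 30 mm (distance of any of amber, tall_amber, pot, dish, dish_stack, burner, pen_cup from where it was at the start of the episode above 0.03 m).
It also fails if it takes over 72 s, if anything falls off the work surface, if the arm or the gripper's body presses on something with over 40 N, if the wrist force passes 120 N, or if a joint passes its speed limit or range.

## Working session

There is one attempt and no reset: what is moved stays moved. The work goes in short steps, Python scripts to look and compute and a tool call to move; the robot and the scene stay as the last step left them, time stands still between calls to the robot, and variables do not carry over. Pictures are saved under pics/ and viewed, on a budget of 10 in all, crops included, one or two more only if the job needs it, and the job is handed in when it is done.

Besides the shell and the picture viewer there is one more tool, called as name(argument=value, ...) on one line, values as JSON. arm_command: Moves the arm, as the interface text tells. Its arguments: {"type":"object","properties":{"commands":{"type":"array"},"squeeze":{"type":"number"}},"required":["commands"]}

```bash
mkdir -p pics; cat > h.py <<'E'
import numpy as np, cv2
from scipy.spatial.transform import Rotation as R
from workcell import *
def rot(a):
    a=np.array(a,float)
    if a.shape==(3,3): return a
    return (R.from_euler('xyz',a) if a.size==3 else R.from_quat(a)).as_matrix()
def cam(n):
    c=read_camera(n); c['n']=n; return c
def rays(c,px):  # px Nx2 (row,col) -> slopes
    px=np.asarray(px,float).reshape(-1,2); K=np.array(c['camera_matrix'])
    d=np.c_[(px[:,1]-K[0,2])/K[0,0],(px[:,0]-K[1,2])/K[1,1]]
    u=d.copy()
    for _ in range(20): u=d/(1+c['k1']*(u**2).sum(1,keepdims=True))
    return u
def world(c,px,z=None):
    u=rays(c,px); v=np.c_[u[:,0],-u[:,1],-np.ones(len(u))]@rot(c['attitude']).T; o=np.array(c['xyz'])
    if z is not None: return o+v*((z-o[2])/v[:,2])[:,None]
    p=np.asarray(px).reshape(-1,2).astype(int); return o+v*c['z_map'][p[:,0],p[:,1]][:,None]
def cloud(c):
    r,k=np.mgrid[0:400,0:640]; return world(c,np.c_[r.ravel(),k.ravel()]).reshape(400,640,3)
E
python3 - <<'E'
from h import *
np.set_printoptions(precision=3,suppress=True)
print(get_obs())
for n in ['scene','top']:
    c=cam(n); cv2.imwrite(f'pics/{n}0.png',c['color']); print(n,c['xyz'],c['attitude'],c['camera_matrix'],c['k1'])
    for q in ['cock','spare','cock_tip','tin_a_mid','base_tin_mid','lamp','amber','tall_amber','pot','dish','dish_stack','burner','pen_cup']:
        for d in spot_point(n,q)[:4]:
            print(q,np.array(d['pixel']).round(),round(d['p'],2),world(c,d['pixel'])[0])
E
```

```text
{'clock': 0.0, 'q': array([ 1.263,  0.213, -0.035,  1.323, -0.   ,  1.571]), 'qvel': array([ 0.001,  0.   , -0.001,  0.001,  0.   , -0.   ]), 'joint_efforts': array([ -0.004, -68.615,  48.712,   0.018,  -0.   ,  -0.   ]), 'ee_pos': array([0.151, 0.476, 0.231]), 'orientation': array([-3.14 ,  0.   ,  2.834]), 'wrist_force': array([ 0.076,  0.161, -0.04 ]), 'moment': array([ 0.014,  0.007, -0.005]), 'opening': 0.9985872580909763}
scene [ 0.914 -0.967  1.007] [0.851 0.005 0.381] [[497.61    0.    324.02 ]
 [  0.    497.61  199.808]
 [  0.      0.      1.   ]] -0.034553002386290915
cock [250. 341.] 0.93 [ 0.608 -0.09   0.009]
spare [199. 368.] 0.75 [0.613 0.134 0.015]
cock_tip [221. 305.] 0.51 [ 0.476 -0.03   0.019]
tin_a_mid [208. 316.] 0.77 [ 0.506 -0.015  0.069]
base_tin_mid [299. 233.] 0.63 [ 0.446 -0.383  0.073]
lamp [222. 357.] 0.63 [ 0.609  0.047 -0.005]
lamp [187. 314.] 0.5 [0.437 0.129 0.011]
amber [196. 331.] 0.73 [0.5   0.11  0.008]
tall_amber [200. 400.] 0.74 [0.703 0.158 0.02 ]
tall_amber [301. 234.] 0.49 [ 0.45  -0.383  0.067]
pot [257. 381.] 0.9 [ 0.721 -0.097  0.036]
dish
[... 559 characters left out ...]

base_tin_mid [216. 432.] 0.71 [ 0.432 -0.347  0.07 ]
amber [191. 287.] 0.48 [0.501 0.119 0.065]
amber [217. 281.] 0.42 [0.422 0.142 0.014]
tall_amber [260. 229.] 0.52 [0.276 0.296 0.057]
tall_amber [135. 271.] 0.42 [0.684 0.181 0.072]
tall_amber [207. 374.] 0.33 [ 0.456 -0.16   0.066]
pot [132. 342.] 0.82 [ 0.698 -0.055  0.077]
pot [192. 286.] 0.66 [0.498 0.124 0.065]
dish [216. 283.] 0.57 [0.425 0.136 0.012]
dish_stack [224. 186.] 0.8 [0.382 0.426 0.102]
dish_stack [135. 346.] 0.6 [ 0.691 -0.067  0.072]
dish_stack [197. 320.] 0.17 [ 0.326 -0.006  1.218]
burner [262. 229.] 0.95 [0.27  0.291 0.072]
burner [137. 416.] 0.45 [ 0.684 -0.293  0.092]
pen_cup [135. 413.] 0.72 [ 0.692 -0.285  0.084]
```

```bash
python3 - <<'E'
import cv2
a=cv2.imread('pics/top0.png')[100:300,160:480]; cv2.imwrite('pics/top0c.png',cv2.resize(a,(800,500),interpolation=2))
a=cv2.imread('pics/scene0.png')[110:350,190:450]; cv2.imwrite('pics/sc0c.png',cv2.resize(a,(650,600),interpolation=2))
E
```

```text
(no output)
```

View pics/top0c.png

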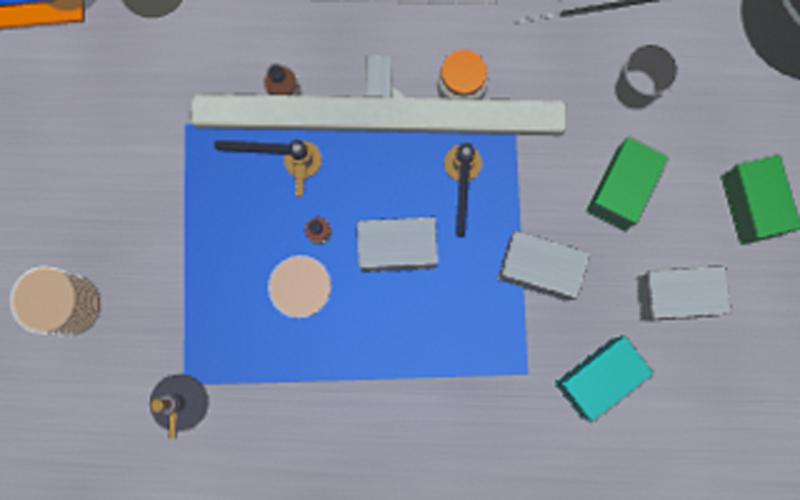

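View pics/sc0c.png

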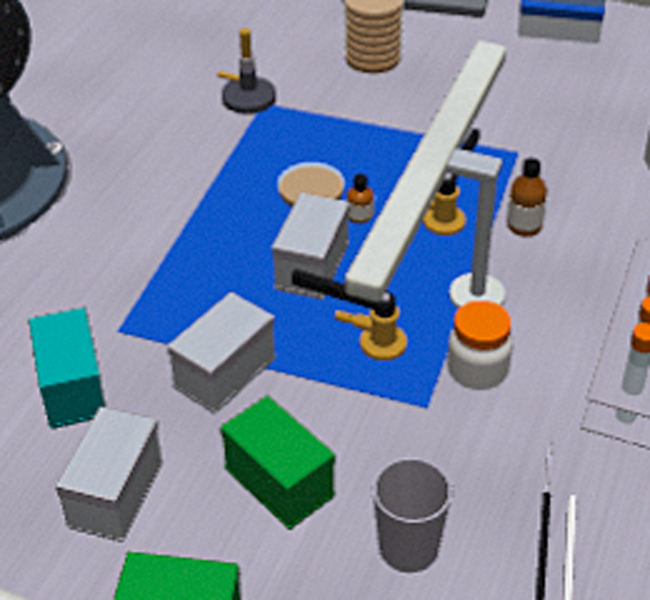

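The top crop shows three grey tins at crop (398,243), (545,265) and (688,293). In full-picture [row, col] these are A [197,319] left of the lever, B [206,378] and the base tin [217,435]. The look-alikes are green at [173,411] and [179,465] and turquoise at [251,402], and I'll leave those alone. The open cock's axis is about [160,346], with the lever pointing at the robot. The shut one is at [160,279].

```bash
cat >> h.py <<'E'
def tins(c,zlo=.06,zhi=.08,show=True):
    P=cloud(c); hsv=cv2.cvtColor(c['color'],cv2.COLOR_BGR2HSV)
    m=((P[...,2]>zlo)&(P[...,2]<zhi)&(c['z_map']>0)&(hsv[...,1]<70)&(hsv[...,2]>90)).astype(np.uint8)
    n,l,s,_=cv2.connectedComponentsWithStats(m); out=[]
    for i in range(1,n):
        if s[i,4]<150: continue
        # contour to world at the plane
        cs,_=cv2.findContours((l==i).astype(np.uint8),0,1); px=cs[0][:,0,::-1]
        q=P[l==i]; z=np.median(q[:,2]); w=world(c,px,z)[:,:2]
        (cx,cy),(a,b),t=cv2.minAreaRect((w*1000).astype(np.float32))
        if a>b: t+=90   # direction of short side (x)
        t=(t+90)%180-90
        out.append((cx/1e3,cy/1e3,z,min(a,b),max(a,b),t,len(q)))
    return out
E
python3 - <<'E'
from h import *
np.set_printoptions(precision=4,suppress=True)
for n in ['scene','top']:
    c=cam(n)
    print(n); [print(np.array(t)) for t in tins(c)]
    P=cloud(c); hsv=cv2.cvtColor(c['color'],cv2.COLOR_BGR2HSV)
    # black lever points: z .062-.08, dark
    m=(P[...,2]>.06)&(P[...,2]<.078)&(hsv[...,2]<70)&(P[...,0]>.45)&(P[...,0]<.65)&(abs(P[...,1])<.27)
    for lo,hi in((-.15,.03),(.1,.27)):
        q=P[m&(P[...,1]>lo)&(P[...,1]<hi)]
        if len(q)>20:
            (cx,cy),(a,b),t=cv2.minAreaRect((q[:,:2]*1000).astype(np.float32)); print('lever',len(q),cx,cy,a,b,t,q.min(0),q.max(0), cv2.fitLine(q[:,:2].astype(np.float32),2,0,.01,.01).ravel())
    # lamp
    q=P[(P[...,2]>.19)&(P[...,2]<.21)&(P[...,0]>.5)&(P[...,0]<.75)&(abs(P[...,1])<.35)]
    print('lamp',len(q),cv2.minAreaRect((q[:,:2]*1000).astype(np.float32)))
    for s in [(132,345),]:
        pass
E
```

```text
scene
[  1.3112   2.0559   0.0686  96.4642 342.9725  86.9152 229.    ]
[  0.7064   1.398    0.0704  71.16   573.2089 -89.5134 498.    ]
[  0.8659   0.3433   0.07    53.1388  94.7144 -75.3496 160.    ]
[  0.4876   0.013    0.0703  60.8134 104.2451   4.1189 514.    ]
[  0.4647  -0.1776   0.0705  61.5156 102.0804 -16.2385 669.    ]
[  0.435   -0.3591   0.0702  64.4284 101.2624   5.4265 870.    ]
lever 174 566.2186279296875 -30.87383270263672 102.23727416992188 117.58456420898438 80.48434448242188 [ 0.5001 -0.0827  0.0603] [0.6183 0.0293 0.0755] [ 0.9802 -0.1979  0.5543 -0.0677]
lever 65 583.3572998046875 164.5631103515625 176.0681610107422 78.72138214111328 50.402950286865234 [0.4998 0.1149 0.0601] [0.6153 0.2548 0.074 ] [0.5669 0.8238 0.5901 0.1795]
lamp 1718 ((644.7704467773438, 40.81846618652344), (89.60753631591797, 443.1127014160156), 0.6133435964584351)
top
[  0.4841   0.0177   0.0695  60.1569  99.2829   4.356  572.    ]
[  0.4617  -0.1722   0.0695  61.3614 101.7113 -15.5987 609.    ]
[  0.4297  -0.3556   0.0695  61.6238 102.0823   5.1764 609.    ]
lever 59 554.9221801757812 -63.61875534057617 18.89075469970703 117.5201644897461 83.94164276123047 [ 0.4958 -0.0782  0.0622] [ 0.6132 -0.0588  0.0735] [ 0.9998 -0.022   0.5585 -0.0665]
lever 100 586.0575561523438 173.51388549804688 164.5296630859375 71.87454223632812 52.6734504699707 [0.5076 0.1299 0.06  ] [0.6102 0.2589 0.0745] [0.1213 0.9926 0.6028 0.2024]
lamp 2096 ((644.85205078125, 40.15419006347656), (90.32000732421875, 437.0557556152344), 0.078785739839077)
```

```bash
cat >> h.py <<'E'
import json
def plan(pos,ypr,n,grip=1.0,start=None):
    """rows from start (default: now) to pos / [r,p,y]; even steps, rounded with feedback"""
    o=get_obs(); p0,e0=start or (o['ee_pos'],o['orientation'])
    Rc=R.from_euler('xyz',e0); Rt=R.from_euler('xyz',ypr); p=np.array(p0,float); pos=np.array(pos,float); rows=[]
    for k in range(n):
        s=np.round(Rc.inv().apply((pos-p)/(n-k)),4 if n-k==1 else 3)
        t=np.round(np.degrees((Rc.inv()*Rt).as_rotvec())/(n-k),1)
        rows.append([grip,(s+0).tolist(),(t+0).tolist()])
        p=p+Rc.apply(s); Rc=Rc*R.from_rotvec(np.radians(t))
    print(json.dumps(rows)); print('end',p.round(4),Rc.as_euler('xyz').round(3)); return (p,Rc.as_euler('xyz'))
E
python3 -c "
from h import *
plan([.4617,-.172,.22],[np.pi,0,np.radians(74.4)],14)"
```

```text
[[1.0, [-0.035, -0.037, 0.001], [0.0, 0.0, 6.3]], [1.0, [-0.039, -0.033, 0.001], [0.0, 0.0, 6.3]], [1.0, [-0.042, -0.029, 0.001], [0.0, 0.0, 6.3]], [1.0, [-0.045, -0.024, 0.001], [0.0, 0.0, 6.3]], [1.0, [-0.048, -0.019, 0.001], [0.0, 0.0, 6.3]], [1.0, [-0.05, -0.014, 0.001], [0.0, 0.0, 6.3]], [1.0, [-0.051, -0.008, 0.001], [0.0, 0.0, 6.3]], [1.0, [-0.051, -0.002, 0.001], [0.0, 0.0, 6.3]], [1.0, [-0.051, 0.003, 0.001], [0.0, 0.0, 6.3]], [1.0, [-0.051, 0.009, 0.0], [0.0, 0.0, 6.3]], [1.0, [-0.049, 0.014, 0.001], [0.0, 0.0, 6.2]], [1.0, [-0.048, 0.02, 0.0], [0.0, 0.0, 6.3]], [1.0, [-0.045, 0.025, 0.001], [0.0, 0.0, 6.2]], [1.0, [-0.0422, 0.0292, 0.0003], [0.0, 0.0, 6.3]]]
end [ 0.4617 -0.172   0.22  ] [-3.142  0.     1.298]
```

arm_command(commands=[[1.0,[-0.035,-0.037,0.001],[0,0,6.3]],[1.0,[-0.039,-0.033,0.001],[0,0,6.3]],[1.0,[-0.042,-0.029,0.001],[0,0,6.3]],[1.0,[-0.045,-0.024,0.001],[0,0,6.3]],[1.0,[-0.048,-0.019,0.001],[0,0,6.3]],[1.0,[-0.05,-0.014,0.001],[0,0,6.3]],[1.0,[-0.051,-0.008,0.001],[0,0,6.3]],[1.0,[-0.051,-0.002,0.001],[0,0,6.3]],[1.0,[-0.051,0.003,0.001],[0,0,6.3]],[1.0,[-0.051,0.009,0.0],[0,0,6.3]],[1.0,[-0.049,0.014,0.001],[0,0,6.2]],[1.0,[-0.048,0.02,0.0],[0,0,6.3]],[1.0,[-0.045,0.025,0.001],[0,0,6.2]],[1.0,[-0.042,0.029,0.0],[0,0,6.3]],[1.0,[0,0,0],[0,0,0]],[1.0,[0,0,0],[0,0,0]]])

```text
clock: 3.5
ee_pos: [0.4613, -0.1715, 0.2201]
orientation: [-3.141, -0.0, 1.298]
wrist_force: [-0.4, 0.9, -0.6]
opening: 0.999
```

```bash
python3 - <<'E'
from h import *
np.set_printoptions(precision=4,suppress=True)
o=get_obs(); print(o['ee_pos'],np.degrees(o['orientation']),o['q'],o['clock'])
for n in ['wrist','top','scene']:
    c=cam(n); print(n,c['xyz'],c['k1'],c['camera_matrix'][0]); [print(np.array(t)) for t in tins(c,.055,.085)]
    cv2.imwrite(f'pics/{n}1.png',c['color'])
E
```

```text
[ 0.4613 -0.1715  0.2201] [-179.9636   -0.0118   74.3885] [-0.3561  0.1995 -0.0793  1.2926  0.0002  1.4872] 3.5
wrist [ 0.4827 -0.0922  0.3627] 0.012323308395921016 [329.519    0.     322.2799]
[  0.4831  -0.0329   0.0695  17.1978  53.5673  74.4454 924.    ]
[  0.607   -0.0686   0.0743   9.1013   9.7767  -7.4678 161.    ]
[   0.4638   -0.1728    0.0698   60.5847   99.3002  -15.7328 6874.    ]
[   0.4325   -0.3553    0.07     60.4284  100.7958    5.4224 3735.    ]
top [ 0.3257 -0.0065  1.2183] -0.07113580635446116 [362.6226   0.     319.7665]
[  0.4796  -0.5826   0.07    19.2776 276.8824 -89.6895 369.    ]
[  0.4837   0.0176   0.0697  60.9403  99.2632   4.356  584.    ]
[  0.4696  -0.1413   0.0693  37.7268  62.303   73.2129 228.    ]
scene [ 0.9144 -0.9669  1.0065] -0.034553002386290915 [497.6098   0.     324.0196]
[  1.3069   2.0595   0.067  122.6389 361.291  -87.8429 330.    ]
[  0.708    1.3977   0.0704 105.2709 571.3871  89.1344 772.    ]
[  0.1569   0.9147   0.0706  73.7853 138.5334  88.9017 177.    ]
[  0.4668   0.9133   0.07    74.7614 116.788   89.8064 175.    ]
[  0.8582   0.3481   0.0702  83.8743 100.7142 -87.0761 255.    ]
[  0.4892   0.0118   0.07    64.0628 107.554    4.0364 517.    ]
[  0.4647  -0.1775   0.0703  62.6575 102.6192 -15.785  679.    ]
[  0.4356  -0.3591   0.0702  65.6731 101.2631   5.4265 874.    ]
[  0.7061  -0.2852   0.0709  38.2026  62.628  -56.56   210.    ]
```

View pics/wrist1.png

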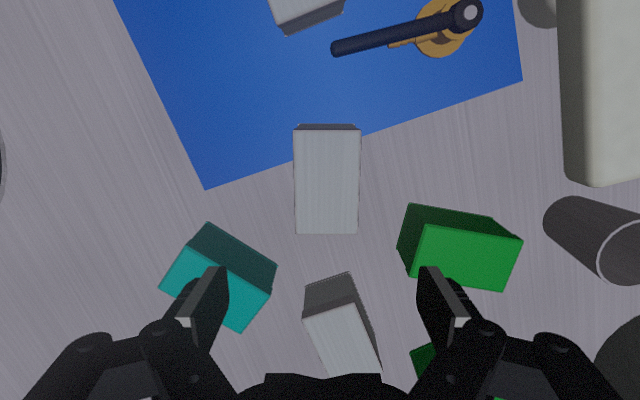

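The wrist view shows tin B at (327,180), the base tin below it at (340,330), and the lever at (390,35). This agrees with the top camera to 2 mm, so I'm going down on B.

arm_command(commands=[[1.0,[-0.001,0.003,0.03],[0,0,0]],[1.0,[0,0,0.04],[0,0,0]],[1.0,[0,0,0.04],[0,0,0]],[1.0,[0,0,0.04],[0,0,0]],[1.0,[0,0,0.03],[0,0,0]],[1.0,[0,0,0.015],[0,0,0]],[0.3,[0,0,0],[0,0,0]],[0.3,[0,0,0],[0,0,0]],[0.3,[0,0,0],[0,0,0]],[0.3,[0,0,0],[0,0,0]],[0.3,[0,0,0],[0,0,0]],[0.3,[0,0,0],[0,0,0]]], squeeze=35)

```text
clock: 5.15
ee_pos: [0.4649, -0.1738, 0.0263]
orientation: [3.14, -0.0, 1.298]
wrist_force: [-2.2, 1.2, 8.3]
opening: 0.696
```

arm_command(commands=[[0.3,[0,0,-0.01],[0,0,0]],[0.3,[0,0,-0.03],[0,0,0]],[0.3,[0,0,-0.04],[0,0,0]],[0.3,[0,0,-0.04],[0,0,0]],[0.3,[0,0,0],[0,0,0]],[0.3,[0,0,0],[0,0,0]]])

```text
clock: 5.9
ee_pos: [0.4639, -0.1735, 0.145]
orientation: [-3.141, -0.0, 1.298]
wrist_force: [0.6, -0.1, -2.9]
opening: 0.695
```

```bash
python3 - <<'E'
from h import *
np.set_printoptions(precision=4,suppress=True)
o=get_obs(); print(o['ee_pos'],np.degrees(o['orientation']),o['q'],o['wrist_force'],o['opening'])
c=cam('wrist'); [print(np.array(t)) for t in tins(c,.055,.085)]
print('held'); [print(np.array(t)) for t in tins(c,.17,.21)]
c=cam('top');  print('top');[print(np.array(t)) for t in tins(c)]
plan([.4325,-.3553,.145],[np.pi,0,np.radians(95.3)],8,.3)
E
```

```text
[ 0.4639 -0.1735  0.145 ] [-179.9857   -0.0023   74.3612] [-0.3578  0.2367 -0.2247  1.1096  0.      1.4859] [ 0.5816 -0.1037 -2.8686] 0.6953652457262001
held
[    0.4666    -0.1608     0.1886    59.6292    78.3001   -15.6489
 30652.    ]
top
[  0.4814  -0.5832   0.0698  15.8969 286.7536 -89.3056 258.    ]
[  0.484    0.0177   0.0696  60.3072  99.2685   4.356  582.    ]
[[0.3, [-0.023, 0.002, 0.0], [0.0, 0.0, -2.6]], [0.3, [-0.023, 0.001, 0.0], [0.0, 0.0, -2.6]], [0.3, [-0.023, 0.0, 0.0], [0.0, 0.0, -2.6]], [0.3, [-0.023, -0.001, 0.0], [0.0, 0.0, -2.6]], [0.3, [-0.023, -0.001, 0.0], [0.0, 0.0, -2.6]], [0.3, [-0.023, -0.003, 0.0], [0.0, 0.0, -2.6]], [0.3, [-0.023, -0.004, 0.0], [0.0, 0.0, -2.7]], [0.3, [-0.0226, -0.0041, -0.0007], [-0.1, 0.0, -2.6]]]
end [ 0.4325 -0.3553  0.145 ] [ 3.141 -0.001  1.663]
```

arm_command(commands=[[0.3,[-0.023,0.003,0],[0,0,-2.6]],[0.3,[-0.023,0.001,0],[0,0,-2.6]],[0.3,[-0.023,0,0],[0,0,-2.6]],[0.3,[-0.023,-0.001,0],[0,0,-2.6]],[0.3,[-0.023,-0.001,0],[0,0,-2.6]],[0.3,[-0.023,-0.003,0],[0,0,-2.6]],[0.3,[-0.024,-0.004,0],[0,0,-2.7]],[0.3,[-0.0235,-0.003,0],[0,0,-2.6]],[0.3,[0,0,0],[0,0,0]],[0.3,[0,0,0.015],[0,0,0]],[0.3,[0,0,0.015],[0,0,0]],[0.3,[0,0,0.01],[0,0,0]],[0.3,[0,0,0],[0,0,0]],[0.3,[0,0,0],[0,0,0]]])

```text
clock: 7.75
ee_pos: [0.4355, -0.3577, 0.1056]
orientation: [3.141, 0.0, 1.663]
wrist_force: [-0.3, -0.7, -2.2]
opening: 0.703
```

```bash
python3 - <<'E'
from h import *
np.set_printoptions(precision=4,suppress=True)
o=get_obs(); print(o['ee_pos'],np.degrees(o['orientation']),o['wrist_force'],o['opening'])
for n in ('wrist','scene'):
    c=cam(n); print(n); [print(np.array(t)) for t in tins(c,.13,.165)+tins(c)]
cv2.imwrite('pics/s2.png',cv2.resize(c['color'][150:380,120:400],(730,600),interpolation=2))
E
```

```text
[ 0.4355 -0.3577  0.1056] [179.9821   0.0159  95.2686] [-0.3235 -0.6747 -2.2181] 0.7034775012729825
wrist
[    0.4334    -0.3446     0.1492    59.5967    77.1674     5.2362
 30538.    ]
[  0.4276  -0.3084   0.0691   4.3919  60.287  -84.7617 691.    ]
scene
[  0.7165   1.3861   0.15   103.9601 577.6915  89.7227 812.    ]
[ -0.1972   0.9136   0.1471  84.5253 132.2225 -88.8985 157.    ]
[  0.1533   0.9139   0.1487  82.321  140.782  -89.1126 198.    ]
[  0.4691   0.9115   0.1485  96.3335 113.8767 -84.2247 192.    ]
[  -0.4072    0.0655    0.1472   67.4728  669.3464   -0.1532 1531.    ]
[  0.4348  -0.3812   0.1497  66.7238  71.2495   4.9164 574.    ]
[   0.8181   -0.5093    0.1608   67.0648  176.4175  -68.476  2572.    ]
[  1.3311   2.0519   0.0685  89.7972 308.3228 -86.6756 215.    ]
[  0.7066   1.3966   0.0699  77.1525 575.107   89.7389 513.    ]
[  0.8569   0.3434   0.0702  64.9742  98.7255  89.2864 166.    ]
[  0.4877   0.0126   0.0703  60.8043 105.0194   4.0364 516.    ]
```

View pics/s2.png

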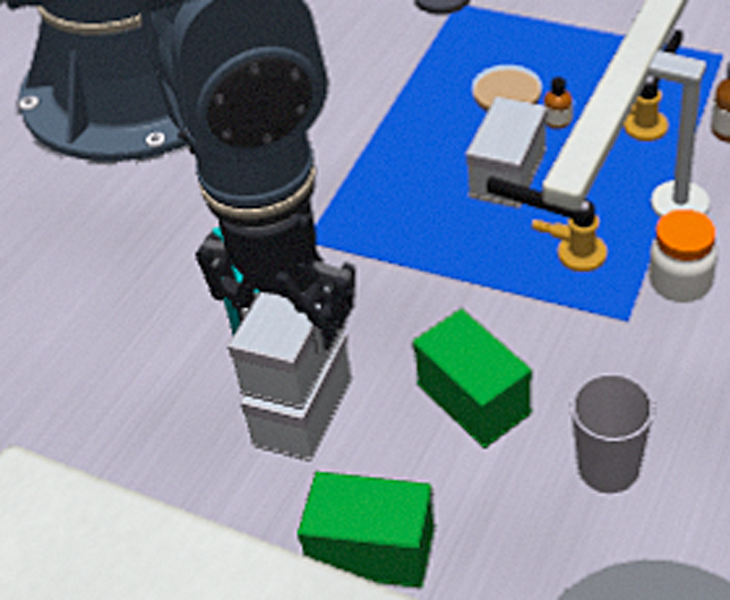

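The view shows tin B held over the base tin at (290,350) with a 9 mm gap, squared up. I'll shift it 2 mm in x and lower it slowly.

arm_command(commands=[[0.3,[0,-0.002,0.002],[0,0,0]],[0.3,[0,0,0.002],[0,0,0]],[0.3,[0,0,0.002],[0,0,0]],[0.3,[0,0,0.001],[0,0,0]],[0.3,[0,0,0.001],[0,0,0]],[0.3,[0,0,0.001],[0,0,0]],[0.3,[0,0,0],[0,0,0]]])

```text
clock: 8.72
ee_pos: [0.4334, -0.3579, 0.0964]
orientation: [3.141, 0.0, 1.663]
wrist_force: [-0.9, -0.5, -1.9]
opening: 0.701
```

arm_command(commands=[[0.3,[0,0,0.0005],[0,0,0]],[0.3,[0,0,0.0005],[0,0,0]],[0.3,[0,0,0],[0,0,0]]])

```text
clock: 9.1
ee_pos: [0.4334, -0.3579, 0.0963]
orientation: [3.141, 0.001, 1.663]
wrist_force: [-5.0, 3.7, 14.3]
opening: 0.701
```

arm_command(commands=[[0.8,[0,0,0],[0,0,0]],[1.0,[0,0,0],[0,0,0]],[1.0,[0,0,0],[0,0,0]],[1.0,[0,0,-0.015],[0,0,0]],[1.0,[0,0,-0.03],[0,0,0]],[1.0,[0,0,-0.04],[0,0,0]],[1.0,[0,0,-0.05],[0,0,0]],[1.0,[0,0,0],[0,0,0]]])

```text
clock: 10.1
ee_pos: [0.4347, -0.359, 0.2351]
orientation: [3.137, 0.005, 1.663]
wrist_force: [0.3, -0.3, -0.2]
opening: 0.997
```

```bash
python3 - <<'E'
from h import *
np.set_printoptions(precision=4,suppress=True)
o=get_obs(); print(o['ee_pos'],np.degrees(o['orientation']),o['wrist_force'],o['opening'])
for n in ('wrist','scene','top'):
    c=cam(n); print(n); [print(np.array(t)) for t in tins(c,.13,.165)+tins(c) if t[4]<120]
plan([.486,.0158,.20],[np.pi,0,np.radians(94.4)],10,1.0)
E
```

```text
[ 0.4347 -0.359   0.2351] [179.7221   0.2786  95.2623] [ 0.2667 -0.3138 -0.1985] 0.9966258679679121
wrist
[   0.4325   -0.3568    0.1399   60.4315  100.0707    5.1134 9913.    ]
[  0.4282  -0.3085   0.0689   3.5627  61.5076 -85.6361 179.    ]
scene
[  0.47     0.9127   0.149   93.2271 112.5774 -84.8452 197.    ]
[  0.4353  -0.3621   0.1405  64.1637 106.0059   4.4623 926.    ]
[  0.8564   0.3481   0.0706  65.2661  99.8053  89.2326 166.    ]
[  0.4876   0.0127   0.0703  60.8275 104.7229   4.2594 515.    ]
top
[  0.4303  -0.3567   0.1394  61.5384 101.9407   4.4106 678.    ]
[  0.4838   0.0176   0.0696  60.6258  99.2693   4.356  581.    ]
[[1.0, [0.037, 0.009, 0.003], [0.0, 0.0, 0.1]], [1.0, [0.037, 0.009, 0.003], [0.0, 0.0, 0.1]], [1.0, [0.037, 0.008, 0.003], [0.0, 0.0, 0.1]], [1.0, [0.037, 0.008, 0.003], [0.0, 0.0, 0.1]], [1.0, [0.037, 0.008, 0.003], [0.0, 0.0, 0.1]], [1.0, [0.037, 0.009, 0.003], [0.0, 0.0, 0.1]], [1.0, [0.036, 0.008, 0.003], [0.0, 0.0, 0.1]], [1.0, [0.037, 0.008, 0.003], [0.0, 0.0, 0.1]], [1.0, [0.036, 0.009, 0.003], [0.0, 0.0, 0.0]], [1.0, [0.0368, 0.008, 0.0033], [0.0, 0.0, 0.1]]]
end [0.486  0.0158 0.2   ] [-3.141 -0.     1.647]
```

arm_command(commands=[[1.0,[0.037,0.009,0.003],[0,0,0.1]],[1.0,[0.037,0.009,0.003],[0,0,0.1]],[1.0,[0.037,0.008,0.003],[0,0,0.1]],[1.0,[0.037,0.008,0.003],[0,0,0.1]],[1.0,[0.037,0.008,0.003],[0,0,0.1]],[1.0,[0.037,0.009,0.003],[0,0,0.1]],[1.0,[0.036,0.008,0.003],[0,0,0.1]],[1.0,[0.037,0.008,0.003],[0,0,0.1]],[1.0,[0.036,0.009,0.003],[0,0,0]],[1.0,[0.037,0.008,0.003],[0,0,0]],[1,[0,0,0],[0,0,0]],[1,[0,0,0],[0,0,0]]])

```text
clock: 11.75
ee_pos: [0.4856, 0.0157, 0.1998]
orientation: [-3.14, 0.0, 1.649]
wrist_force: [0.0, -0.6, 0.3]
opening: 0.996
```

```bash
python3 - <<'E'
from h import *
np.set_printoptions(precision=4,suppress=True)
o=get_obs(); print(o['ee_pos'],np.degrees(o['orientation']),o['wrist_force'],o['opening'])
for n in ('wrist',):
    c=cam(n); print(n); [print(np.array(t)) for t in tins(c,.13,.165)+tins(c) if t[4]<120]
E
```

```text
[0.4856 0.0157 0.1998] [-179.928     0.0097   94.4856] [ 0.0489 -0.6395  0.2698] 0.9957897623981924
wrist
[  0.6061   0.1513   0.0744   9.8666   9.9275  15.2922 184.    ]
[   0.4863    0.019     0.0698   60.0763   99.885     4.5007 7746.    ]
```

arm_command(commands=[[1.0,[0.003,0.001,0.03],[0,0,0]],[1.0,[0,0,0.04],[0,0,0]],[1.0,[0,0,0.04],[0,0,0]],[1.0,[0,0,0.04],[0,0,0]],[1.0,[0,0,0.024],[0,0,0]],[1.0,[0,0,0],[0,0,0]],[0.3,[0,0,0],[0,0,0]],[0.3,[0,0,0],[0,0,0]],[0.3,[0,0,0],[0,0,0]],[0.3,[0,0,0],[0,0,0]],[0.3,[0,0,0],[0,0,0]],[0.3,[0,0,0],[0,0,0]]])

```text
clock: 13.3
ee_pos: [0.4878, 0.0187, 0.0277]
orientation: [3.139, 0.001, 1.648]
wrist_force: [-1.3, -2.1, 7.2]
opening: 0.703
```

arm_command(commands=[[0.3,[0,0,-0.01],[0,0,0]],[0.3,[0,0,-0.03],[0,0,0]],[0.3,[0,0,-0.05],[0,0,0]],[0.3,[0,0,-0.06],[0,0,0]],[0.3,[0,0,-0.04],[0,0,0]],[0.3,[0,0,0],[0,0,0]],[0.3,[0,0,0],[0,0,0]]])

```text
clock: 14.18
ee_pos: [0.4864, 0.019, 0.2158]
orientation: [-3.141, -0.0, 1.649]
wrist_force: [-0.2, -0.0, -4.2]
opening: 0.7
```

```bash
python3 - <<'E'
from h import *
np.set_printoptions(precision=4,suppress=True)
o=get_obs(); print(o['ee_pos'],np.degrees(o['orientation']),o['wrist_force'],o['opening'])
c=cam('wrist'); [print(np.array(t)) for t in tins(c,.23,.29) if t[4]<120]
plan([.4335,-.3580,.216],[np.pi,0,np.radians(95.2)],10,.3)
E
```

```text
[0.4864 0.019  0.2158] [-179.9602   -0.0045   94.4689] [-0.1981 -0.006  -4.1687] 0.6997804969220476
[    0.4845     0.0302     0.258     59.5493    77.3681     4.4552
 29645.    ]
[[0.3, [-0.037, -0.008, 0.0], [0.0, 0.0, -0.1]], [0.3, [-0.037, -0.008, 0.0], [0.0, 0.0, -0.1]], [0.3, [-0.037, -0.008, 0.0], [0.0, 0.0, -0.1]], [0.3, [-0.037, -0.008, 0.0], [0.0, 0.0, -0.1]], [0.3, [-0.037, -0.009, 0.0], [0.0, 0.0, -0.1]], [0.3, [-0.037, -0.009, 0.0], [0.0, 0.0, 0.0]], [0.3, [-0.037, -0.009, 0.0], [0.0, 0.0, -0.1]], [0.3, [-0.037, -0.008, 0.0], [0.0, 0.0, 0.0]], [0.3, [-0.038, -0.009, 0.0], [-0.1, 0.0, -0.1]], [0.3, [-0.0372, -0.0083, -0.0006], [0.0, 0.0, 0.0]]]
end [ 0.4335 -0.358   0.216 ] [-3.142 -0.     1.661]
```

arm_command(commands=[[0.3,[-0.037,-0.008,0],[0,0,-0.1]],[0.3,[-0.037,-0.008,0],[0,0,-0.1]],[0.3,[-0.037,-0.008,0],[0,0,-0.1]],[0.3,[-0.037,-0.008,0],[0,0,-0.1]],[0.3,[-0.037,-0.009,0],[0,0,-0.1]],[0.3,[-0.037,-0.009,0],[0,0,0]],[0.3,[-0.037,-0.009,0],[0,0,-0.1]],[0.3,[-0.037,-0.008,0],[0,0,-0.1]],[0.3,[-0.037,-0.009,0],[0,0,-0.1]],[0.3,[-0.037,-0.0085,0],[0,0,0]],[0.3,[0,0,0.012],[0,0,0]],[0.3,[0,0,0.014],[0,0,0]],[0.3,[0,0,0.012],[0,0,0]],[0.3,[0,0,0],[0,0,0]],[0.3,[0,0,0],[0,0,0]]])

```text
clock: 16.1
ee_pos: [0.4343, -0.3566, 0.1787]
orientation: [3.141, 0.0, 1.663]
wrist_force: [0.3, -0.3, -5.1]
opening: 0.698
```

```bash
python3 - <<'E'
from h import *
np.set_printoptions(precision=4,suppress=True)
o=get_obs(); print(o['ee_pos'],np.degrees(o['orientation']),o['wrist_force'],o['opening'])
c=cam('wrist'); [print(np.array(t)) for t in tins(c,.20,.23)+tins(c,.13,.15)+tins(c) if t[4]<120]
E
```

```text
[ 0.4343 -0.3566  0.1787] [179.9842   0.0129  95.2953] [ 0.3123 -0.334  -5.0858] 0.6976651695748562
[    0.4323    -0.3452     0.2209    59.5177    76.535      5.264
 29532.    ]
[  0.4282  -0.309    0.139    3.9292  60.3645 -84.736  752.    ]
[  0.4284  -0.3086   0.0692   4.4445  61.5094 -85.4382 249.    ]
```

arm_command(commands=[[0.3,[0,-0.001,0.002],[0,0,0]],[0.3,[0,0,0.002],[0,0,0]],[0.3,[0,0,0.002],[0,0,0]],[0.3,[0,0,0.002],[0,0,0]],[0.3,[0,0,0.001],[0,0,0]],[0.3,[0,0,0.001],[0,0,0]],[0.3,[0,0,0],[0,0,0]]])

```text
clock: 17.02
ee_pos: [0.433, -0.357, 0.1683]
orientation: [-3.142, -0.0, 1.663]
wrist_force: [0.4, -0.6, -4.5]
opening: 0.697
```

arm_command(commands=[[0.3,[0,0,0.0005],[0,0,0]],[0.3,[0,0,0.0005],[0,0,0]],[0.3,[0,0,0.0003],[0,0,0]],[0.3,[0,0,0],[0,0,0]]])

```text
clock: 17.52
ee_pos: [0.4332, -0.357, 0.1677]
orientation: [3.141, 0.001, 1.663]
wrist_force: [-1.7, 2.6, 5.9]
opening: 0.699
```

arm_command(commands=[[0.8,[0,0,0],[0,0,0]],[1.0,[0,0,0],[0,0,0]],[1.0,[0,0,0],[0,0,0]],[1.0,[0,0,-0.015],[0,0,0]],[1.0,[0,0,-0.03],[0,0,0]],[1.0,[0,0,-0.04],[0,0,0]],[1.0,[0,0,-0.03],[0,0,0]],[1.0,[0,0,0],[0,0,0]],[1.0,[0,0,0],[0,0,0]]])

```text
clock: 18.65
ee_pos: [0.433, -0.3569, 0.282]
orientation: [-3.142, -0.0, 1.663]
wrist_force: [0.1, -0.0, -0.5]
opening: 1.002
```

```bash
python3 - <<'E'
from h import *
np.set_printoptions(precision=4,suppress=True)
o=get_obs(); print(o['ee_pos'],np.degrees(o['orientation']),o['wrist_force'],o['opening'],o['q'])
for n in ('wrist','scene','top'):
    c=cam(n); print(n); [print(np.array(t)) for t in tins(c,.195,.225)+tins(c,.13,.15)+tins(c) if t[4]<120]
    if n=='scene': cv2.imwrite('pics/s3.png',cv2.resize(c['color'][120:350,150:430],(730,600),interpolation=2))
E
```

```text
[ 0.433  -0.3569  0.282 ] [-179.9971   -0.0027   95.2655] [ 0.0789 -0.0354 -0.4508] 1.001691840431643 [-0.6893  0.3448  0.2691  1.4951 -0.      0.7896]
wrist
[    0.4324    -0.3579     0.2098    60.3466    99.0072     5.2685
 11605.    ]
[  0.4278  -0.3092   0.1389   3.3422  60.7538 -83.9728 217.    ]
[  0.7629  -0.5059   0.1304  12.3427  60.3822 -34.5003 161.    ]
scene
[  0.4682   0.914    0.2097  85.763  119.4019 -87.9974 212.    ]
[  0.4358  -0.3653   0.2103  64.1132 110.8521   5.1927 983.    ]
[  0.4361  -0.3583   0.1412  63.7866 111.6356   0.3286 177.    ]
[  0.8543   0.3498   0.0705  67.6084 101.6594  86.1012 168.    ]
top
[  0.6592  -0.6287   0.2085  67.033   97.5194   2.3666 418.    ]
[  0.4299  -0.3532   0.2094  61.51    97.7926   5.3063 725.    ]
```

View pics/s3.png

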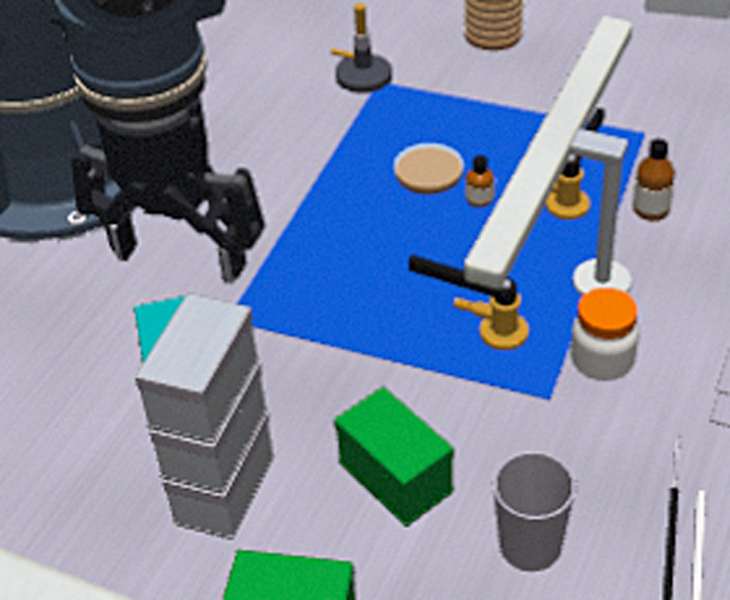

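The column stands straight at (200,400) in the crop and the wrist, scene and top readings agree. Next is the lever: axis at (0.607, -0.069), fingers shut, tool tilted 40° with its tips pointing outward.

```bash
python3 - <<'E'
from h import *
e=[np.radians(140),0,np.pi/2]
s=plan([.49,-.20,.27],[np.pi,0,np.pi/2],4,0)
s=plan([.50,-.125,.15],e,5,0,s)
s=plan([.522,-.105,.054],e,4,0,s)
E
```

```text
[[0, [0.038, 0.018, 0.003], [0.0, 0.0, 1.3]], [0, [0.038, 0.017, 0.003], [0.0, 0.0, 1.3]], [0, [0.038, 0.016, 0.003], [0.0, 0.0, 1.3]], [0, [0.0391, 0.0152, 0.0024], [-0.1, 0.0, 1.4]]]
end [ 0.49 -0.2   0.27] [ 3.141e+00 -1.000e-03  1.570e+00]
[[0, [0.015, 0.002, 0.024], [-8.0, 0.0, 0.0]], [0, [0.015, -0.001, 0.024], [-8.0, 0.0, 0.0]], [0, [0.015, -0.005, 0.024], [-8.0, 0.0, 0.0]], [0, [0.015, -0.008, 0.023], [-8.0, 0.0, 0.0]], [0, [0.0149, -0.011, 0.0208], [-8.0, 0.0, -0.1]]]
end [ 0.5   -0.125  0.15 ] [2.443 0.    1.572]
[[0, [0.005, -0.011, 0.022], [0.0, 0.0, 0.0]], [0, [0.005, -0.011, 0.022], [0.0, 0.0, 0.0]], [0, [0.005, -0.011, 0.022], [0.0, 0.0, 0.0]], [0, [0.005, -0.0119, 0.0216], [0.0, 0.0, 0.0]]]
end [ 0.522 -0.105  0.054] [2.443 0.    1.572]
```

arm_command(commands=[[0,[0.038,0.018,0.003],[0,0,1.3]],[0,[0.038,0.017,0.003],[0,0,1.3]],[0,[0.038,0.016,0.003],[0,0,1.3]],[0,[0.039,0.015,0.002],[0,0,1.4]],[0,[0.015,0.002,0.024],[-8,0,0]],[0,[0.015,-0.001,0.024],[-8,0,0]],[0,[0.015,-0.005,0.024],[-8,0,0]],[0,[0.015,-0.008,0.023],[-8,0,0]],[0,[0.015,-0.011,0.021],[-8,0,0]],[0,[0,0,0],[0,0,0]],[0,[0,0,0],[0,0,0]]], squeeze=20)

```text
clock: 20.18
ee_pos: [0.4999, -0.1354, 0.1647]
orientation: [2.521, 0.001, 1.568]
wrist_force: [0.7, -0.3, 0.8]
opening: 0.003
```

```bash
python3 - <<'E'
from h import *
np.set_printoptions(precision=4,suppress=True)
o=get_obs(); print(o['ee_pos'],np.degrees(o['orientation']),o['wrist_force'],o['opening'],o['q'])
c=cam('scene'); cv2.imwrite('pics/s4.png',cv2.resize(c['color'][120:320,190:450],(780,600),interpolation=2))
s=plan([.522,-.105,.054],[np.radians(140),0,np.pi/2],5,0)
E
```

```text
[ 0.4999 -0.1354  0.1647] [144.4693   0.0461  89.8604] [ 0.6555 -0.3228  0.7701] 0.002530897270021548 [-0.4025 -0.1793 -0.8249  0.3432  0.2277  1.239 ]
[[0, [0.006, -0.01, 0.021], [-0.9, 0.0, 0.0]], [0, [0.006, -0.01, 0.02], [-0.9, 0.0, 0.0]], [0, [0.006, -0.01, 0.02], [-0.9, 0.0, 0.0]], [0, [0.006, -0.01, 0.02], [-0.8, 0.1, 0.0]], [0, [0.0068, -0.0107, 0.0203], [-0.9, 0.0, -0.1]]]
end [ 0.522 -0.105  0.054] [2.443 0.001 1.571]
```

View pics/s4.png

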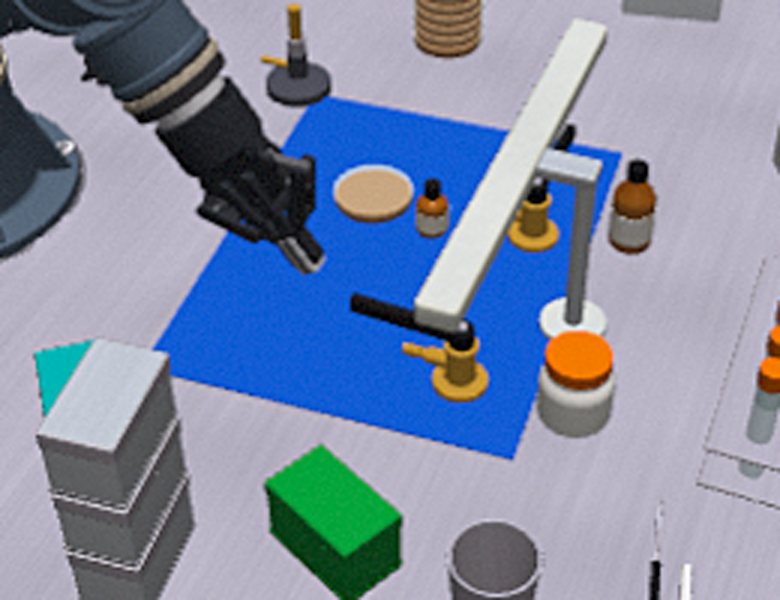

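arm_command(commands=[[0,[0.006,-0.0095,0.0205],[0,0,0]],[0,[0.006,-0.0095,0.0205],[0,0,0]],[0,[0.006,-0.0095,0.0205],[0,0,0]],[0,[0.006,-0.0095,0.0205],[0,0,0]],[0,[0.006,-0.0095,0.0205],[0,0,0]],[0,[0,0,0],[0,0,0]],[0,[0,0,0],[0,0,0]]])

```text
clock: 21.1
ee_pos: [0.5212, -0.1053, 0.0532]
orientation: [2.52, 0.0, 1.568]
wrist_force: [0.3, -0.6, 0.4]
opening: 0.005
```

```bash
python3 - <<'E'
from h import *
np.set_printoptions(precision=4,suppress=True)
o=get_obs(); print(o['ee_pos'],np.degrees(o['orientation']),o['wrist_force'],o['opening'],o['q'])
c=cam('wrist'); cv2.imwrite('pics/w5.png',c['color'])
E
```

```text
[ 0.5212 -0.1053  0.0532] [144.4079   0.0252  89.8659] [ 0.2519 -0.5644  0.4119] 0.005183088288370702 [-0.301   0.0343 -1.0005 -0.064   0.1717  1.3253]
```

View pics/w5.png

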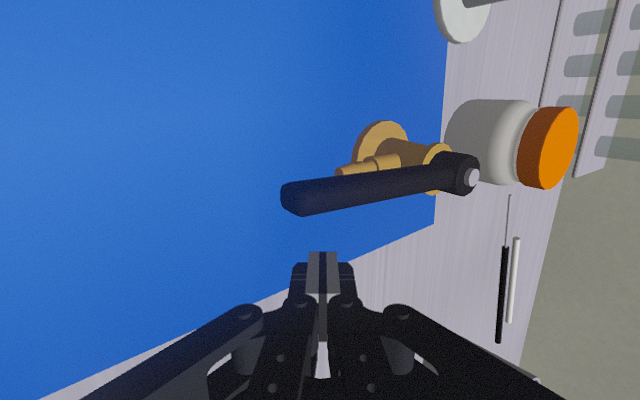

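The wrist view shows the shut fingers at (323,280) beside the lever, which runs from (285,195) to (470,175). The height and side are right.

```bash
cat > arc.py <<'E'
from h import *
C=np.array([.607,-.0686])
def ctr(th,r=.085,h=.012):
    u=np.array([-np.cos(th),np.sin(th)]); n=np.array([np.sin(th),np.cos(th)]); return C+r*u-(.006+h)*n
def arc(ths,p=None):
    o=get_obs(); t=np.pi-o['orientation'][0]; p=o['ee_pos'].copy() if p is None else np.array(p); rows=[]
    for th in np.radians(ths):
        d=np.array([*(ctr(th)-p[:2]),.054-p[2]])
        s=np.round([d[1],np.cos(t)*d[0]+np.sin(t)*d[2],np.sin(t)*d[0]-np.cos(t)*d[2]],4)+0
        p=p+[np.cos(t)*s[1]+np.sin(t)*s[2],s[0],np.sin(t)*s[1]-np.cos(t)*s[2]]
        rows.append([0,s.tolist(),[0,0,0]])
    print(json.dumps(rows)); print(p)
    return p
E
python3 -c "
from arc import *
p=arc([-8,-5,-2,1,4,7,10,13])
p=arc(range(16,74,3),p)"
```

```text
[[0, [0.0071, 0.0038, 0.002], [0, 0, 0]], [0, [0.0043, -0.0012, -0.0009], [0, 0, 0]], [0, [0.0044, -0.001, -0.0007], [0, 0, 0]], [0, [0.0044, -0.0008, -0.0005], [0, 0, 0]], [0, [0.0045, -0.0006, -0.0005], [0, 0, 0]], [0, [0.0045, -0.0004, -0.0003], [0, 0, 0]], [0, [0.0046, -0.0002, -0.0001], [0, 0, 0]], [0, [0.0045, -0.0001, 0.0], [0, 0, 0]]]
[ 0.5201391  -0.06704159  0.05394876]
[[0, [0.0046, 0.0002, 0.0001], [0, 0, 0]], [0, [0.0045, 0.0003, 0.0002], [0, 0, 0]], [0, [0.0045, 0.0006, 0.0004], [0, 0, 0]], [0, [0.0045, 0.0007, 0.0006], [0, 0, 0]], [0, [0.0044, 0.001, 0.0006], [0, 0, 0]], [0, [0.0043, 0.0011, 0.0008], [0, 0, 0]], [0, [0.0043, 0.0013, 0.0009], [0, 0, 0]], [0, [0.0041, 0.0014, 0.0011], [0, 0, 0]], [0, [0.0041, 0.0017, 0.0012], [0, 0, 0]], [0, [0.0039, 0.0018, 0.0013], [0, 0, 0]], [0, [0.0039, 0.002, 0.0014], [0, 0, 0]], [0, [0.0037, 0.0022, 0.0016], [0, 0, 0]], [0, [0.0035, 0.0023, 0.0016], [0, 0, 0]], [0, [0.0034, 0.0024, 0.0018], [0, 0, 0]], [0, [0.0033, 0.0026, 0.0018], [0, 0, 0]], [0, [0.0031, 0.0027, 0.002], [0, 0, 0]], [0, [0.0028, 0.0029, 0.002], [0, 0, 0]], [0, [0.0028, 0.003, 0.0022], [0, 0, 0]], [0, [0.0025, 0.0031, 0.0022], [0, 0, 0]], [0, [0.0023, 0.0031, 0.0023], [0, 0, 0]]]
[0.56492939 0.00745841 0.05393932]
```

arm_command(commands=[[0,[0.007,0.003,0.002],[0,0,0]],[0,[0.004,-0.001,-0.001],[0,0,0]],[0,[0.0045,-0.001,-0.0005],[0,0,0]],[0,[0.0045,-0.001,-0.0005],[0,0,0]],[0,[0.0045,-0.0005,-0.0005],[0,0,0]],[0,[0.0045,-0.0005,0],[0,0,0]],[0,[0.0045,0,0],[0,0,0]],[0,[0.0045,0,0],[0,0,0]]])

```text
clock: 22.15
ee_pos: [0.5188, -0.0665, 0.0517]
orientation: [2.521, 0.0, 1.568]
wrist_force: [1.9, -3.8, 0.1]
opening: 0.003
```

```bash
python3 -c "
from arc import *
o=get_obs();print(o['moment'],o['q'],o['wrist_force'])
arc(range(16,74,3))"
```

```text
[-0.57535972  0.29064262 -0.45252995] [-0.19431746  0.01373813 -1.03077208 -0.08533292  0.11095404  1.41416764] [ 1.89886596 -3.79576596  0.13597195]
[[0, [0.004, 0.0026, -0.001], [0, 0, 0]], [0, [0.0045, 0.0003, 0.0003], [0, 0, 0]], [0, [0.0045, 0.0006, 0.0004], [0, 0, 0]], [0, [0.0045, 0.0007, 0.0005], [0, 0, 0]], [0, [0.0044, 0.0009, 0.0007], [0, 0, 0]], [0, [0.0043, 0.0012, 0.0008], [0, 0, 0]], [0, [0.0043, 0.0013, 0.0009], [0, 0, 0]], [0, [0.0042, 0.0014, 0.0011], [0, 0, 0]], [0, [0.004, 0.0017, 0.0011], [0, 0, 0]], [0, [0.004, 0.0018, 0.0014], [0, 0, 0]], [0, [0.0038, 0.002, 0.0014], [0, 0, 0]], [0, [0.0037, 0.0022, 0.0015], [0, 0, 0]], [0, [0.0036, 0.0023, 0.0017], [0, 0, 0]], [0, [0.0034, 0.0024, 0.0017], [0, 0, 0]], [0, [0.0032, 0.0026, 0.0019], [0, 0, 0]], [0, [0.0031, 0.0027, 0.0019], [0, 0, 0]], [0, [0.0029, 0.0029, 0.0021], [0, 0, 0]], [0, [0.0027, 0.003, 0.0021], [0, 0, 0]], [0, [0.0025, 0.0031, 0.0022], [0, 0, 0]], [0, [0.0023, 0.0032, 0.0023], [0, 0, 0]]]
[0.56498953 0.00741447 0.05400454]
```

arm_command(commands=[[0,[0.004,0.0025,-0.001],[0,0,0]],[0,[0.0045,0.0005,0.0005],[0,0,0]],[0,[0.0045,0.0005,0.0005],[0,0,0]],[0,[0.0045,0.0005,0.0005],[0,0,0]],[0,[0.0045,0.001,0.0005],[0,0,0]],[0,[0.0045,0.001,0.001],[0,0,0]],[0,[0.0045,0.0015,0.001],[0,0,0]],[0,[0.004,0.0015,0.001],[0,0,0]],[0,[0.004,0.0015,0.001],[0,0,0]],[0,[0.004,0.002,0.0015],[0,0,0]],[0,[0.004,0.002,0.0015],[0,0,0]],[0,[0.0035,0.002,0.0015],[0,0,0]],[0,[0.0035,0.0025,0.0015],[0,0,0]],[0,[0.0035,0.0025,0.002],[0,0,0]],[0,[0.003,0.0025,0.002],[0,0,0]],[0,[0.003,0.0025,0.002],[0,0,0]],[0,[0.003,0.003,0.002],[0,0,0]]])

```text
clock: 24.28
ee_pos: [0.554, -0.0, 0.0532]
orientation: [2.522, -0.0, 1.568]
wrist_force: [-0.3, -3.9, -0.6]
opening: 0.001
```

```bash
cat >> arc.py <<'E'
def lever(n='top'):
    c=cam(n); P=cloud(c); hsv=cv2.cvtColor(c['color'],cv2.COLOR_BGR2HSV)
    d=P[...,:2]-C; r=np.hypot(d[...,0],d[...,1])
    m=(P[...,2]>.064)&(P[...,2]<.076)&(hsv[...,2]<70)&(r>.03)&(r<.118)
    a=np.degrees(np.arctan2(d[...,1],-d[...,0]))[m]; return len(a),np.percentile(a,[10,50,90]).round(1) if len(a) else None
E
python3 -c "
from arc import *
o=get_obs();print(o['q'],o['wrist_force'])
print(lever('wrist'),lever('scene'))
c=cam('wrist'); cv2.imwrite('pics/w6.png',c['color'])
arc(range(68,84,2))"
```

```text
[ 9.76167716e-04  6.65153961e-02 -9.70482498e-01 -8.60979163e-02
 -1.78802798e-03  1.57365393e+00] [-0.33886562 -3.90276018 -0.58421349]
(2895, array([49.6, 58.7, 62.5])) (13, array([38.3, 40.7, 48.2]))
[[0, [0.0033, 0.0041, 0.002], [0, 0, 0]], [0, [0.0016, 0.002, 0.0015], [0, 0, 0]], [0, [0.0016, 0.0021, 0.0015], [0, 0, 0]], [0, [0.0015, 0.0022, 0.0015], [0, 0, 0]], [0, [0.0013, 0.0022, 0.0016], [0, 0, 0]], [0, [0.0013, 0.0022, 0.0016], [0, 0, 0]], [0, [0.0012, 0.0023, 0.0016], [0, 0, 0]], [0, [0.0011, 0.0023, 0.0017], [0, 0, 0]]]
[0.57734879 0.01307941 0.05396981]
```

View pics/w6.png

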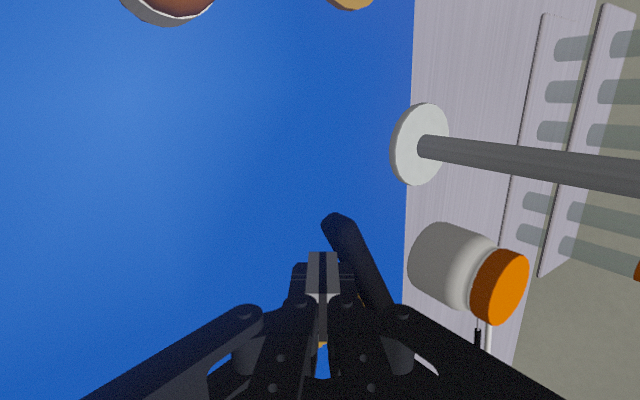

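The lever is at about 60°, with its tip at (335,220), and the fingers are pushing it with about 4 N. Going on slowly.

arm_command(commands=[[0,[0.0015,0.002,0.001],[0,0,0]],[0,[0.0015,0.002,0.001],[0,0,0]],[0,[0.0015,0.002,0.0015],[0,0,0]],[0,[0.0015,0.002,0.0015],[0,0,0]],[0,[0.0015,0.002,0.0015],[0,0,0]],[0,[0.0015,0.002,0.0015],[0,0,0]],[0,[0.0015,0.002,0.0015],[0,0,0]],[0,[0.001,0.002,0.0015],[0,0,0]]])

```text
clock: 25.42
ee_pos: [0.5736, 0.0113, 0.0538]
orientation: [2.521, -0.0, 1.568]
wrist_force: [-1.9, -3.3, -0.2]
opening: 0.003
```

```bash
python3 -c "
from arc import *
o=get_obs();print(o['q'],o['wrist_force'])
print(lever('wrist'))
arc(range(79,93,1))"
```

```text
[ 0.03002101  0.10236552 -0.92714215 -0.07884557 -0.01866607  1.59721994] [-1.86518553 -3.32862443 -0.20753586]
(2456, array([58.1, 72.8, 76.4]))
[[0, [0.0, -0.0006, -0.0006], [0, 0, 0]], [0, [0.0006, 0.0012, 0.0009], [0, 0, 0]], [0, [0.0006, 0.0011, 0.0008], [0, 0, 0]], [0, [0.0005, 0.0012, 0.0008], [0, 0, 0]], [0, [0.0005, 0.0011, 0.0008], [0, 0, 0]], [0, [0.0005, 0.0012, 0.0009], [0, 0, 0]], [0, [0.0004, 0.0012, 0.0008], [0, 0, 0]], [0, [0.0005, 0.0012, 0.0009], [0, 0, 0]], [0, [0.0004, 0.0012, 0.0008], [0, 0, 0]], [0, [0.0003, 0.0011, 0.0009], [0, 0, 0]], [0, [0.0004, 0.0012, 0.0008], [0, 0, 0]], [0, [0.0003, 0.0013, 0.0009], [0, 0, 0]], [0, [0.0003, 0.0012, 0.0008], [0, 0, 0]], [0, [0.0003, 0.0012, 0.0009], [0, 0, 0]]]
[0.59199247 0.01698676 0.05401937]
```

arm_command(commands=[[0,[0.0006,0.0012,0.0008],[0,0,0]],[0,[0.0006,0.0012,0.0008],[0,0,0]],[0,[0.0006,0.0012,0.0008],[0,0,0]],[0,[0.0005,0.0012,0.0008],[0,0,0]],[0,[0.0005,0.0012,0.0008],[0,0,0]],[0,[0.0005,0.0012,0.0008],[0,0,0]]])

```text
clock: 26.22
ee_pos: [0.582, 0.0146, 0.0539]
orientation: [2.522, -0.0, 1.568]
wrist_force: [-2.7, -3.5, -1.3]
opening: -0.003
```

arm_command(commands=[[0,[0.0005,0.0012,0.0008],[0,0,0]],[0,[0.0004,0.0012,0.0008],[0,0,0]],[0,[0.0004,0.0012,0.0008],[0,0,0]],[0,[0.0004,0.0012,0.0008],[0,0,0]]])

```text
clock: 26.72
ee_pos: [0.5878, 0.0163, 0.0541]
orientation: [2.522, -0.0, 1.568]
wrist_force: [-2.3, -2.8, -1.1]
opening: -0.002
```

```bash
python3 -c "
from arc import *
o=get_obs();print(o['q'],o['wrist_force'])
print(lever('wrist'),lever('scene'))
"
```

```text
[ 0.04108493  0.12799594 -0.89442638 -0.07120133 -0.02501337  1.6062528 ] [-2.31913387 -2.75656049 -1.14462686]
(2109, array([65.7, 82.1, 85.4])) (26, array([67.7, 88. , 90.3]))
```

arm_command(commands=[[0,[0.0003,0.0008,0.0006],[0,0,0]],[0,[0.0003,0.0008,0.0006],[0,0,0]],[0,[0.0003,0.0008,0.0006],[0,0,0]]])

```text
clock: 27.2
ee_pos: [0.5909, 0.0171, 0.0541]
orientation: [2.521, -0.0, 1.568]
wrist_force: [-2.5, -2.6, 0.2]
opening: 0.004
```

arm_command(commands=[[0,[0.0002,0.0008,0.0006],[0,0,0]],[0,[0.0002,0.0008,0.0006],[0,0,0]]])

```text
clock: 27.45
ee_pos: [0.5929, 0.0175, 0.0541]
orientation: [2.521, -0.0, 1.568]
wrist_force: [-2.8, -2.6, -0.5]
opening: -0.004
```

arm_command(commands=[[0,[0.0001,0.0006,0.0004],[0,0,0]],[0,[0.0001,0.0006,0.0004],[0,0,0]]])

```text
clock: 27.7
ee_pos: [0.5942, 0.0177, 0.0541]
orientation: [2.521, -0.0, 1.568]
wrist_force: [-2.3, -3.1, -0.8]
opening: 0.003
```

arm_command(commands=[[0,[0.0001,0.0006,0.0004],[0,0,0]],[0,[0.0001,0.0006,0.0004],[0,0,0]]])

```text
clock: 27.95
ee_pos: [0.5957, 0.0179, 0.0541]
orientation: [2.521, -0.0, 1.568]
wrist_force: [-2.4, -2.7, 0.6]
opening: 0.001
```

```bash
python3 -c "
from arc import *
o=get_obs();print(o['q'],o['wrist_force'])
print(lever('wrist'),lever('scene'))
c=cam('wrist'); cv2.imwrite('pics/w7.png',c['color'])
"
```

```text
[ 0.04425619  0.1422111  -0.87667164 -0.0676888  -0.02695544  1.60887861] [-2.44927123 -2.66772384  0.59477204]
(2012, array([69.8, 86.9, 90.5])) (64, array([87.5, 91.1, 94.9]))
```

arm_command(commands=[[0,[0,0.0006,0.0004],[0,0,0]],[0,[0,0.0006,0.0004],[0,0,0]]])

```text
clock: 28.35
ee_pos: [0.5971, 0.018, 0.0541]
orientation: [2.522, -0.0, 1.569]
wrist_force: [-3.5, -0.6, -0.8]
opening: 0.001
```

arm_command(commands=[[0,[0,0.0006,0.0004],[0,0,0]],[0,[0,0.0005,0.0003],[0,0,0]]])

```text
clock: 28.6
ee_pos: [0.5983, 0.018, 0.0541]
orientation: [2.522, -0.0, 1.569]
wrist_force: [-4.3, 1.2, 0.4]
opening: 0.001
```

arm_command(commands=[[0,[0,0.0005,0.0003],[0,0,0]],[0,[0,0.0005,0.0003],[0,0,0]]])

```text
clock: 28.85
ee_pos: [0.5995, 0.018, 0.0542]
orientation: [2.522, -0.0, 1.569]
wrist_force: [-4.1, 0.1, -1.2]
opening: -0.006
```

arm_command(commands=[[0,[0,0.0006,0.0004],[0,0,0]],[0,[0,0.0005,0.0004],[0,0,0]]])

```text
clock: 29.1
ee_pos: [0.6008, 0.018, 0.0541]
orientation: [2.522, -0.0, 1.569]
wrist_force: [-7.2, 1.7, 0.5]
opening: 0.005
```

arm_command(commands=[[0,[0,0.0004,0.0003],[0,0,0]],[0,[0,0,0],[0,0,0]]])

```text
clock: 29.35
ee_pos: [0.601, 0.018, 0.054]
orientation: [2.522, -0.0, 1.569]
wrist_force: [-9.1, 1.8, 3.0]
opening: -0.002
```

arm_command(commands=[[0,[0,0.0003,0.0002],[0,0,0]],[0,[0,0,0],[0,0,0]]])

```text
clock: 29.6
ee_pos: [0.6011, 0.018, 0.0539]
orientation: [2.523, -0.0, 1.569]
wrist_force: [-12.3, 2.9, 5.2]
opening: -0.002
```

```bash
python3 -c "
from arc import *
o=get_obs();print(o['ee_pos'],o['wrist_force'])
print(lever('wrist'),lever('scene'))
"
```

```text
[0.60112508 0.01801383 0.05393681] [-12.33085065   2.91515742   5.19569216]
(1987, array([72.5, 90.1, 93.8])) (83, array([89.2, 93.9, 98.3]))
```

Force climbs to 13.5 N with no further travel, and the lever reads about 93–94°, so it is on its stop. Backing straight off and then up.

arm_command(commands=[[0,[0,-0.004,-0.003],[0,0,0]],[0,[0,-0.012,-0.009],[0,0,0]],[0,[0,-0.016,-0.012],[0,0,0]],[0,[0,-0.016,-0.012],[0,0,0]],[0,[0,0,-0.03],[0,0,0]],[0,[0,0,-0.05],[0,0,0]],[0,[0,0,-0.05],[0,0,0]],[0,[0,0,0],[0,0,0]],[0,[0,0,0],[0,0,0]]])

```text
clock: 30.82
ee_pos: [0.4662, 0.0181, 0.1615]
orientation: [2.52, -0.0, 1.568]
wrist_force: [0.3, 0.5, 0.4]
opening: 0.0
```

```bash
python3 - <<'E'
from arc import *
np.set_printoptions(precision=4,suppress=True)
o=get_obs(); print(o['ee_pos'],o['wrist_force'],o['qvel'])
for n in ('wrist','scene','top'): print(n,lever(n))
for n in ('scene','top'):
    c=cam(n); print(n); [print(np.array(t)) for t in tins(c,.195,.225)+tins(c,.13,.15)+tins(c) if t[4]<120]
    P=cloud(c); hsv=cv2.cvtColor(c['color'],cv2.COLOR_BGR2HSV)
    m=(P[...,2]>.062)&(P[...,2]<.078)&(hsv[...,2]<70)&(P[...,0]>.5)&(P[...,0]<.68)&(P[...,1]>-.12)&(P[...,1]<.28)
    q=P[m]; 
    for k,lo in (('cock',-.0686),('spare',.1513)):
        s=q[(q[:,1]>lo+.025)&(q[:,1]<lo+.125)]; print(k,len(s),cv2.fitLine(s[:,:2].astype(np.float32),2,0,.01,.01).ravel() if len(s)>10 else '')
    if n=='scene': cv2.imwrite('pics/s8.png',cv2.resize(c['color'][120:350,150:450],(780,598),interpolation=2))
E
```

```text
[0.4662 0.0181 0.1615] [0.3119 0.4568 0.408 ] [-0.0013  0.0386 -0.0066 -0.0042  0.0001  0.0017]
wrist (874, array([86.2, 89.7, 93.4]))
scene (73, array([90.2, 94.5, 98.4]))
top (41, array([84.4, 88.8, 92.4]))
scene
[  0.4675   0.9173   0.21    85.5958 117.9891 -88.295  211.    ]
[  0.4341  -0.3635   0.2104  60.9533 106.7287   4.9753 973.    ]
[  0.4539  -0.3682   0.1404  57.2285 119.9507 -25.7603 158.    ]
[  0.8646   0.3449   0.0702  54.1989  93.316  -78.5458 159.    ]
cock 86 [ 0.0539  0.9985  0.6116 -0.0066]
spare 26 [0.0897 0.996  0.6091 0.2313]
top
[  0.4301  -0.3554   0.2096  61.3066 102.3767   5.291  768.    ]
cock 45 [ 0.0616  0.9981  0.6054 -0.0021]
spare 67 [0.036  0.9994 0.6048 0.2169]
```

View pics/s8.png

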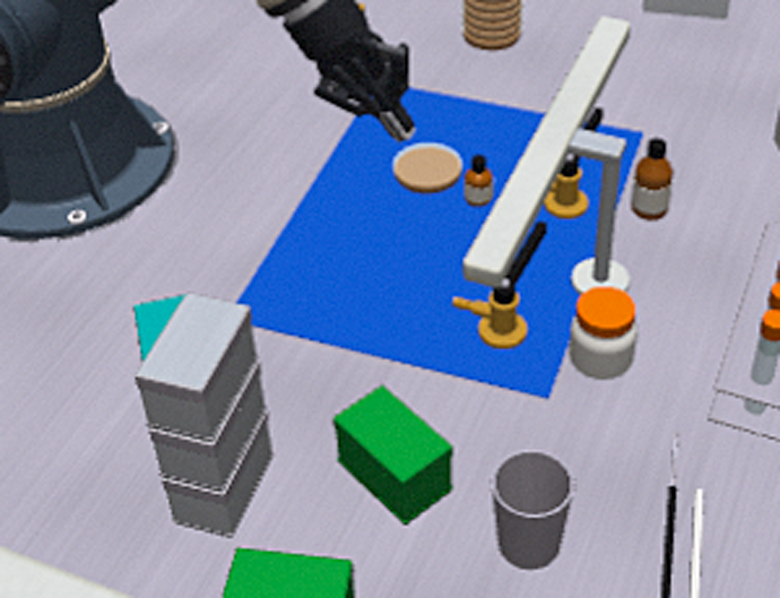

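The column is intact at (200,400). The lever now runs along +y from (505,290) to (543,230), at about 93° by line fit, and nothing else has moved. Handing in.

```bash
python3 -c "
from workcell import *
print(job_done())"
```

```text
the job is handed in; nothing more can be done
None
```

I stacked both tins on the third tin and turned the open cock's lever to its stop. Then I backed the arm clear and handed the job in at about 31 s. The hand-in reports no verdict, so the results below are from my own checks.

- **Column:** tin B sits on the base tin and tin A on top of B, each lowered gently until it touched. My wrist-camera readings put the three tins within about 3 mm and 1° of one another. The upper tins' tops are at 140 and 210 mm, and the base tin has not visibly moved. The scene camera reads the top tin about 4 mm off in y and the top camera about 0 mm. That gap matches their calibration error, and both are within the 10 mm limit.
- **Lever:** I pushed it with shut fingers, the tool tilted 36°, feeling forward in small steps near the end. It stopped moving while the wrist force rose from about 4 N to about 13.5 N, well under the 28 N limit. Line fits from the scene and top cameras then put it at about 93°. The coarser per-pixel angle estimates scattered between 89° and 95°, so the force rise is the stronger evidence.
- **Everything else:** the other cock's lever still points along +y. In the last picture the bottles, dishes and other things look undisturbed. I judged them by eye and did not measure them again.

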